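# Level the crepe griddle and hold its starting dial

## Task

The plate of the crepe griddle droops at the front: turn the round fluted levelling knob at the front right until the plate lies level, flush with the side rails. Then turn the winged dial at the front left clockwise, past its first two clicks to the third and no farther, and keep it there against its return spring: finish while still gripping the dial at the third click. Leave the other things on the table where they stand.

Things in the scene. Friction and masses are not known exactly. Their poses are not given: they have to be found in the camera images.
- griddle: Countertop crepe griddle, brushed metal, 285 x 272 mm, fixed to the table. Origin: on the table midway between the side rails; x points to its back, away from its controls, y to its left, z up. Its front control deck (top 52 mm above the table) spans x -160 to -80 mm. Fixed side rails stand at y +-129 mm, tops 85 mm above the table. A splash guard at the back (x 122 mm) reaches 112 mm.
- plate (a joint): Tilt of the dark rectangular plate (190 x 238 x 12 mm) about the hinge at its back edge (griddle x 110 mm, z 75 mm), rad: 0 = level, its top flush with the side rails; positive = front edge low. It starts at about 0.04 to 0.09. It moves 0.036 rad per rad of the levelling knob, and stays when the knob is let go.
- plate_front (a point): Middle of the front edge of the plate's top; 85 mm above the table when level.
- foot_knob (a joint): Levelling knob's angle, rad, about the vertical; 0 when the plate is level, positive = turned counter-clockwise seen from above (front low). So turn it clockwise to raise the front. Starts at 1.2 to 2.4; stops at -0.9 and 2.6. Friction about 0.06 N m.
- foot_knob_center (a point): Centre of the levelling knob: round, black, fluted, upright, 42 mm in diameter, 32 mm high, on the griddle's front right (griddle x -122, y -78 mm), from 100 to 132 mm above the table; this point is at 116. Free all round. Below it only its 12 mm screw and a 20 mm wide tongue that leads back to the plate, top at 82 mm when level.
- dial (a joint): Angle of the winged dial, rad, clockwise seen from above: 0 = off (where its spring returns it), clicks at 0.41, 0.83 and 1.25, humps between them at 0.20, 0.62, 1.04 and 1.46, hard stop at 1.75. A spring drives it back from anywhere with 0.10 to 0.15 N m; the humps add up to about 0.07 N m; no click holds it by itself.
- dial_wing: The dial's upright black grip bar, 48 long, 12 thick, 34 mm high, on the griddle's front left (griddle x -120, y 75 mm). Origin: middle of its underside, on the dial's vertical axis, 92 mm above the table; x runs along the bar to its small nose. Off: nose to the front, 34 degrees counter-clockwise from griddle -x; clicks have 1, 2, 3 pips.
- dial_center (a point): On the dial's axis at gripping height, 22 mm above the bar's underside, 114 mm above the table. A dial disc 44 mm in diameter lies just under the bar (top 92 mm above the table): fingertips must stay above it.
- salt_jar: Bystander: jar 72 mm across, 78 mm high, loose, left of the griddle; origin at its underside.
- cup_stack: Bystander: stack of small cups 54 mm across, 51 mm high, loose, near the griddle's front left; origin at its underside.
- label_tape: Bystander: roll of tape 104 mm across, 25 mm high, lying loose at the left; origin at its underside.

How it is judged:
On the way, in this order (a step that is already met when the one before it is completed fails the run):
1. the plate is level while the dial is still off (value of joint plate between -0.015 and 0.015 rad and value of joint dial below 0.2 rad), for 0.3 s.
2. the dial is at its third click (value of joint dial between 1.09 and 1.41 rad), for 0.3 s.
At the end, for the whole second after the job is handed in: The plate is level within 0.015 rad (3 mm at its front edge), and the fingers still grip the dial's bar (more than 1 N) and hold it still at the third click (dial angle 1.25 rad within 0.16 rad) (all of step 2 and value of joint plate between -0.015 and 0.015 rad and velocity of joint dial between -0.2 and 0.2 rad/s and contact force between the fingers and dial_wing above 1 N); the arm keeps its last pose, push and grip.
It fails at once if a bystander is pushed more than 25 mm (distance of any of salt_jar, cup_stack, label_tape from where it was at the start of the episode above 0.025 m).
It fails at once if the dial is turned past the third click (value of joint dial above 1.52 rad).
It also fails if it takes over 61 s, if anything falls off the work surface, if the arm or the gripper's body presses on something with over 40 N, if the wrist force passes 120 N, or if a joint passes its speed limit or range.

## Robot

A 6-joint arm with a two-finger parallel gripper is mounted at the origin on a cart in front of the work surface, level with it; the furniture and walls round the work are solid. World frame = base frame: x ahead of the robot, y to its left, z up, the work surface at z = 0. Lengths are in m, angles in rad, forces in N, time in s.
With the tool pointing down it reaches from about 0.375 to 0.75 m from the base axis. Payload 9 kg.
Tool frame: the origin (TCP) lies at the very end of the fingers, on their centre line; the grasp point (between the pads) lies 19 mm behind it; x points along the fingers, y is the direction in which the jaws open and shut, and the axes are right-handed (so a half turn about x gives the same grasp; the last joint's range is limited). The gripper opens to 85 mm and grips with 20 to 120 N. Pads are 22 mm wide; open, the fingers measure 114 mm over their backs; the gripper's body (76 mm by 85 mm) begins 54 mm behind the grasp point. The pads swing forward as they close: fully open they stand 13 mm farther back than shut.
Start: joints at [1.037, 0.104, 0.097, 1.564, 0, 1.353], TCP at [0.186, 0.57, 0.231] pointing down, gripper open.
Joint ranges: [-2.99, 2.99], [-0.84, 1.86], [-1.1, 1.16], [-1.84, 2.11], [-1.51, 1.56], [-3.14, 3.14]. Speed limits (rad/s): [2.22, 2.22, 2.57, 3.14, 3.14, 3.14].

## Interface

Orientations are given as a rotation vector (axis times angle).
In Python, from bench import bot, cams, job gives the robot as it stands.
- The arm moves only by the tool servo_tool, never from a script. Its argument "plan" is a list of rows, each an object of numbers: "hand": the closure, from 0 (fully open) to 1 (shut); "x", "y", "z": the shift along the tool's x, y, z in units of 0.25 m (1.0 is 0.25 m); "yaw": the turn about the tool's x in units of 90 degrees (1.0 is 90 degrees). A call has 1 to 20 rows; each row is the pose to reach, as a shift and turn from the pose commanded when the call began, along the tool's axes at that moment; what a row does not reach only later rows make up. A row lasts 1/12 s, in which the tool goes at most 41.7 mm and 7.16 degrees, less where a joint would pass 70% of its speed; a pose out of reach is approached as far as the arm can. A call with a number of a shift or a turn outside -1 to 1 is refused whole. A call with a gripper value outside its range is refused whole. The fingers move at their own pace and stop on an object; "newtons" is the grip in N (left out, the last holds). Time passes only in rows, so rows that repeat a pose let the fingers close. It gives the time, the measured TCP pose, the force and the opening at its end, in the units of the state.
- bot.observe(): the state, without advancing time (a new reading comes with each control period).
- cams.read_camera(name): name is "side" or "top"; returns a dict with "img" (480x640x3 uint8, red, green, blue), "range_z" (480x640 float32, m along the optical axis (not along the pixel's ray), 0 where there is no reading), "K" (3x3 intrinsics, pixels), "dist" ([k1, k2, p1, p2, k3] as OpenCV has them; the pictures are not rectified), "extrinsics" (4x4, takes a point from world to camera coordinates). Camera axes: x right, y up, looking along -z (the intrinsics and any distortion apply to the point x, -y, -z); pixel columns grow to the right and rows downward; lengths in m; the calibration is good to about 2 mm. A picture is of the moment at which its call begins.
- job.hand_in(): hands the job in, once; it reports no verdict.
The state is a dict: "t": time; "joint_pos": joint angles; "joint_velocities": joint speeds; "effort": joint torques, N m; "tcp_pos": TCP position; "tcp_rot": TCP orientation; "force": force on the tool from outside, world axes, zero at the start; "wrist_torque": the same for the moment, N m; "finger_gap": opening from 0.0 (shut) to 1.0 (fully open).
Only numpy, scipy, OpenCV 4.12 (cv2) and the standard library are available. Lean on these libraries where they do the work, as an engineer would, in place of code of your own. Each camera call takes 0.05 s, during which the arm holds its last target. There are 200 camera calls.

## Working session

There is one attempt and no reset: what is moved stays moved. The work goes in short steps, Python scripts to look and compute and a tool call to move; the robot and the scene stay as the last step left them, time stands still between calls to the robot, and variables do not carry over. Pictures are saved under pics/ and viewed, about 8 in all and at most 12, crops included, and the job is handed in when it is done.

Besides the shell and the picture viewer there is one more tool, called after ">>>" as name([rows], argument=value, ...), one row to a line, values as JSON. servo_tool: Moves the arm, as the interface text tells. Its arguments: {"type":"object","properties":{"plan":{"type":"array","items":{"type":"object","properties":{"hand":{"type":"number"},"x":{"type":"number"},"y":{"type":"number"},"z":{"type":"number"},"yaw":{"type":"number"}}}},"newtons":{"type":"number"}},"required":["plan"]}

```bash
mkdir -p pics; cat > h.py <<'E'
import numpy as np, cv2
from scipy.spatial.transform import Rotation as R
from bench import bot, cams, job
def shot(n,f=None):
    c=cams.read_camera(n)
    if f: cv2.imwrite('pics/'+f,c['img'][:,:,::-1])
    return c
def cloud(c):
    h,w=c['range_z'].shape
    uv=np.stack(np.meshgrid(np.arange(w),np.arange(h)),-1).reshape(-1,1,2).astype(np.float32)
    n=cv2.undistortPoints(uv,c['K'],np.array(c['dist'],float)).reshape(h,w,2)
    z=c['range_z']; P=np.stack([n[...,0]*z,-n[...,1]*z,-z],-1)
    E=c['extrinsics']; return (P-E[:3,3])@E[:3,:3]
def ray(c,u,v,zp):
    n=cv2.undistortPoints(np.array([[[u,v]]],float),c['K'],np.array(c['dist'],float)).ravel()
    E=c['extrinsics'];d=E[:3,:3].T@[n[0],-n[1],-1];o=-E[:3,:3].T@E[:3,3]
    return o+d*(zp-o[2])/d[2]
def st():
    s=bot.observe();print(s['t'],np.round(s['tcp_pos'],4),np.round(R.from_rotvec(s['tcp_rot']).as_matrix(),3).tolist(),np.round(s['joint_pos'],3),np.round(s['force'],1),s['finger_gap'])
E
python3 -c "
from h import *
st()
for n in('top','side'):
    c=shot(n,n+'0.png');print(n,(-c['extrinsics'][:3,:3].T@c['extrinsics'][:3,3]).round(3))
    np.savez('pics/'+n+'0.npz',**{k:np.array(v) for k,v in c.items()})
"
```

```text
0.0 [0.1862 0.57   0.2305] [[-0.001, 0.311, 0.951], [-0.001, 0.951, -0.311], [-1.0, -0.001, -0.0]] [1.037 0.105 0.096 1.564 0.    1.353] [ 0.7  0.9 -0.7] 0.9979606666383515
top [0.363 0.178 1.158]
side [0.066 0.144 0.794]
```

View pics/top0.png

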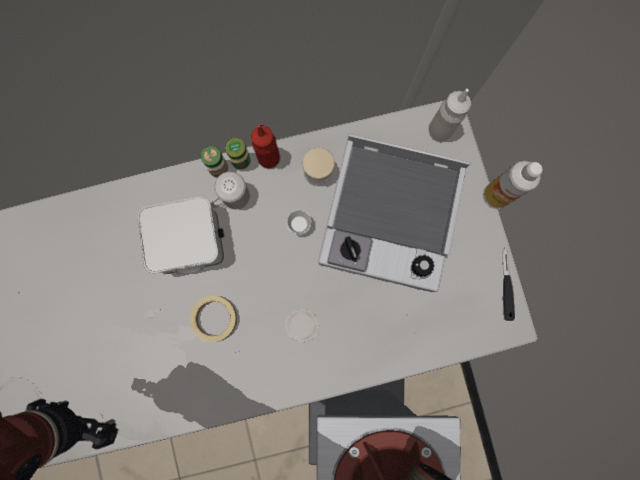

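View pics/side0.png

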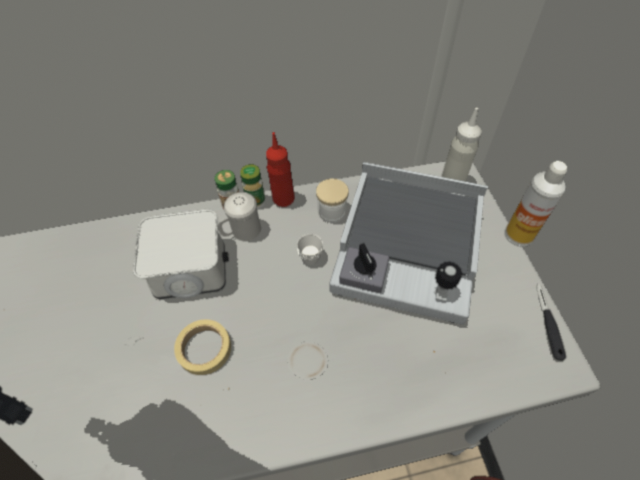

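The griddle is rotated slightly. In the top view the knob is near (422,265), the dial near (350,249), the jar near (318,163), the cups near (299,223) and the tape near (213,319). Next I'll locate the controls using depth and colour.

```bash
cat > m.py <<'E'
from h import *
def run(n,c):
    P=cloud(c);im=c['img'].astype(int);ok=c['range_z']>0
    dark=(im.max(2)<70)&ok&(P[...,2]>.104)&(P[...,2]<.145)
    k,l,s,ce=cv2.connectedComponentsWithStats(dark.astype(np.uint8))
    for i in range(1,k):
        if s[i,4]>30:
            p=P[l==i];q=p[p[:,2]>np.percentile(p[:,2],90)-.006]
            d=np.linalg.svd((q-q.mean(0))[:,:2],full_matrices=False)
            (cx,cy),rad=cv2.minEnclosingCircle(q[:,:2].astype(np.float32))
            print(n,ce[i].round(),s[i,4],'top z',np.median(q[:,2]).round(4),'mean',q.mean(0).round(4),'circ',round(cx,4),round(cy,4),round(rad,4),'ax',np.degrees(np.arctan2(d[2][0,1],d[2][0,0])).round(1))
    return P
if __name__=='__main__':
    for n in('top','side'):
        c=dict(np.load('pics/'+n+'0.npz'));P=run(n,c)
        if n=='top':
            for nm,u,v in(('rails',0,0),):
                m=(P[...,2]>.081)&(P[...,2]<.089)&(c['range_z']>0)&(c['img'].min(2)>90)
                m[:, :320]=0; m[:140]=0;m[300:]=0;m[:,475:]=0
                q=P[m];
                r=cv2.minAreaRect(q[:,:2].astype(np.float32));print(r,cv2.boxPoints(r).round(3).tolist(),m.sum())
    
E
python3 m.py
```

```text
top [271. 150.] 47 top z 0.1334 mean [0.7337 0.2631 0.1329] circ 0.7342 0.2632 0.0061 ax 152.3
top [351. 247.] 126 top z 0.1264 mean [0.5175 0.0952 0.1265] circ 0.5145 0.0957 0.0232 ax -155.4
top [422. 266.] 276 top z 0.1329 mean [ 0.4779 -0.0518  0.133 ] circ 0.4781 -0.0522 0.0212 ax -145.9
top [387. 469.] 334 top z 0.1401 mean [0.0743 0.0192 0.14  ] circ 0.0677 0.0172 0.0372 ax 101.5
((0.6034461855888367, 0.02473112940788269), (0.322976291179657, 0.2741643786430359), 77.50635528564453) [[0.4350000023841858, -0.10300000011920929], [0.7020000219345093, -0.16300000250339508], [0.7720000147819519, 0.15299999713897705], [0.5049999952316284, 0.21199999749660492]] 2204
side [365. 257.] 201 top z 0.1244 mean [0.5129 0.0959 0.1242] circ 0.5113 0.0955 0.0239 ax -158.7
side [448. 276.] 429 top z 0.1316 mean [ 0.474  -0.0532  0.1314] circ 0.4763 -0.054 0.0222 ax 177.6
```

```bash
cat > tilt.py <<'E'
from h import *
K=np.array([.4775,-.0525]);D=np.array([.513,.0955])
v=D-K;yaw=np.arctan2(v[1],v[0])-np.arctan2(153,2)
Rg=np.array([[np.cos(yaw),-np.sin(yaw)],[np.sin(yaw),np.cos(yaw)]])
O=((K-Rg@[-.122,-.078])+(D-Rg@[-.12,.075]))/2
def tilt(n,c):
    P=cloud(c);g=np.concatenate([(P[...,:2]-O)@Rg,P[...,2:]],-1);ok=c['range_z']>0
    x,y,z=g[...,0],g[...,1],g[...,2]
    m=ok&(x>-.06)&(x<.09)&(abs(y)<.10)&(z>.05)&(z<.1)&(c['img'].max(2)<110)
    A=np.c_[x[m],y[m],np.ones(m.sum())];
    w=np.ones(m.sum(),bool)
    for _ in range(3):
        co=np.linalg.lstsq(A[w],z[m][w],rcond=None)[0];r=z[m]-A@co;w=abs(r)<.004
    r=ok&(abs(abs(y)-.129)<.004)&(x>-.06)&(x<.09)&(z>.075)&(z<.095)
    rc=np.linalg.lstsq(np.c_[x[r],y[r],np.ones(r.sum())],z[r],rcond=None)[0]
    print(n,m.sum(),'plate co',co.round(4),'rail co',rc.round(4),r.sum(),'tilt plate',np.arctan(co[0]).round(4),'rel rail',(co[0]-rc[0]).round(4),
     'front z rel rail mm',(((co-rc)@[-.08,0,1])*1e3).round(2),'back',(((co-rc)@[.09,0,1])*1e3).round(2))
if __name__=='__main__':
    print(O,np.degrees(yaw))
    for n in('top','side'): tilt(n,dict(np.load(f'pics/{n}0.npz')))
    c=dict(np.load('pics/top0.npz'))
    for u,v,z in((299,223,.051),(318,163,.078),(213,319,.025)): print(ray(c,u,v,z).round(3))
E
python3 tilt.py
```

```text
[ 0.61360209 -0.00371967] -12.73949028928285
top 6099 plate co [ 0.0623 -0.0004  0.0792] rail co [-0.0019  0.0001  0.0862] 491 tilt plate 0.0622 rel rail 0.0641 front z rel rail mm -12.09 back -1.19
side 5767 plate co [0.0635 0.0003 0.0775] rail co [-0.004   0.0005  0.0843] 441 tilt plate 0.0634 rel rail 0.0675 front z rel rail mm -12.18 back -0.71
[0.578 0.206 0.051]
[0.709 0.165 0.078]
[0.363 0.394 0.025]
```

>>> servo_tool([
  {"yaw": -0.08},
  {"yaw": -0.16},
  {"yaw": -0.24},
], newtons=40)

```text
invalid input at $.plan[0]: expected keys hand, x, y, z, yaw
```

```bash
python3 -c "
from h import *
st()"
```

```text
0.1 [0.1862 0.5701 0.2306] [[-0.001, 0.311, 0.951], [-0.001, 0.951, -0.311], [-1.0, -0.001, -0.0]] [1.037 0.105 0.097 1.564 0.    1.353] [0.1 0.2 0.7] 1.0006016659003127
```

>>> servo_tool([
  {"hand": 0, "x": 0, "y": -0.16, "z": 0.15, "yaw": 0},
  {"hand": 0, "x": 0, "y": -0.33, "z": 0.31, "yaw": 0},
  {"hand": 0, "x": 0, "y": -0.5, "z": 0.47, "yaw": 0},
  {"hand": 0, "x": 0, "y": -0.67, "z": 0.63, "yaw": 0},
  {"hand": 0, "x": 0, "y": -0.84, "z": 0.79, "yaw": 0},
  {"hand": 0, "x": 0, "y": -1, "z": 0.94, "yaw": 0},
  {"hand": 0, "x": 0, "y": -1, "z": 0.94, "yaw": 0},
  {"hand": 0, "x": 0, "y": -1, "z": 0.94, "yaw": 0},
  {"hand": 0, "x": 0, "y": -1, "z": 0.94, "yaw": 0},
  {"hand": 0, "x": 0, "y": -1, "z": 0.94, "yaw": 0},
  {"hand": 0, "x": 0, "y": -1, "z": 0.94, "yaw": 0},
], newtons=40)

```text
t: 1.02
tcp_pos: [0.3322, 0.2595, 0.2312]
tcp_rot: [0.25, 1.557, -0.249]
force: [0.9, -0.0, -0.4]
finger_gap: 0.997
```

>>> servo_tool([
  {"hand": 0, "x": 0, "y": -0.33, "z": 0.31, "yaw": 0},
  {"hand": 0, "x": 0, "y": -0.5, "z": 0.47, "yaw": -0.08},
  {"hand": 0, "x": 0, "y": -0.67, "z": 0.63, "yaw": -0.16},
  {"hand": 0, "x": 0, "y": -0.84, "z": 0.79, "yaw": -0.24},
  {"hand": 0, "x": 0, "y": -1, "z": 0.94, "yaw": -0.32},
  {"hand": 0, "x": 0, "y": -1, "z": 0.94, "yaw": -0.4},
  {"hand": 0, "x": 0, "y": -1, "z": 0.94, "yaw": -0.48},
  {"hand": 0, "x": 0, "y": -1, "z": 0.94, "yaw": -0.56},
  {"hand": 0, "x": 0, "y": -1, "z": 0.94, "yaw": -0.64},
  {"hand": 0, "x": 0, "y": -1, "z": 0.94, "yaw": -0.7},
  {"hand": 0, "x": 0, "y": -1, "z": 0.94, "yaw": -0.7},
  {"hand": 0, "x": 0, "y": -1, "z": 0.94, "yaw": -0.7},
  {"hand": 0, "x": 0, "y": -1, "z": 0.94, "yaw": -0.7},
])

```text
t: 2.1
tcp_pos: [0.478, -0.0496, 0.231]
tcp_rot: [-0.61, 1.483, 0.612]
force: [-0.8, 0.5, -0.3]
finger_gap: 0.997
```

```bash
cat >> h.py <<'E'
def to(x,y,z):
    s=bot.observe();M=R.from_rotvec(s['tcp_rot']).as_matrix()
    print('units',(M.T@(np.array([x,y,z])-s['tcp_pos'])/.25).round(3))
E
python3 -c "
from h import *
st();to(.4775,-.0525,.1)"
```

```text
2.1 [ 0.478  -0.0496  0.231 ] [[-0.001, -0.705, 0.71], [0.001, 0.71, 0.705], [-1.0, 0.001, 0.0]] [-0.377 -0.261 -0.251  1.582  0.    -1.159] [-0.8  0.5 -0.3] 0.9973919591652228
units [ 0.524 -0.007 -0.01 ]
```

>>> servo_tool([
  {"hand": 0, "x": 0.12, "y": -0.007, "z": -0.01, "yaw": 0},
  {"hand": 0, "x": 0.25, "y": -0.007, "z": -0.01, "yaw": 0},
  {"hand": 0, "x": 0.38, "y": -0.007, "z": -0.01, "yaw": 0},
  {"hand": 0, "x": 0.48, "y": -0.007, "z": -0.01, "yaw": 0},
  {"hand": 0, "x": 0.535, "y": -0.007, "z": -0.01, "yaw": 0},
  {"hand": 0, "x": 0.535, "y": -0.007, "z": -0.01, "yaw": 0},
  {"hand": 0, "x": 0.535, "y": -0.007, "z": -0.01, "yaw": 0},
  {"hand": 0, "x": 0.535, "y": -0.007, "z": -0.01, "yaw": 0},
])

```text
t: 2.77
tcp_pos: [0.4781, -0.0534, 0.099]
tcp_rot: [-0.613, 1.481, 0.611]
force: [0.1, -0.3, 0.6]
finger_gap: 1.002
```

```bash
python3 -c "
from h import *
st();c=shot('side');cv2.imwrite('pics/s1.png',cv2.resize(c['img'][150:330,320:560,::-1],None,fx=3,fy=3))"
```

```text
2.7667 [ 0.4781 -0.0534  0.099 ] [[0.002, -0.706, 0.709], [-0.001, 0.709, 0.706], [-1.0, -0.002, 0.001]] [-0.384 -0.251 -0.482  1.338  0.    -1.167] [ 0.1 -0.3  0.6] 1.0016761547435895
```

View pics/s1.png

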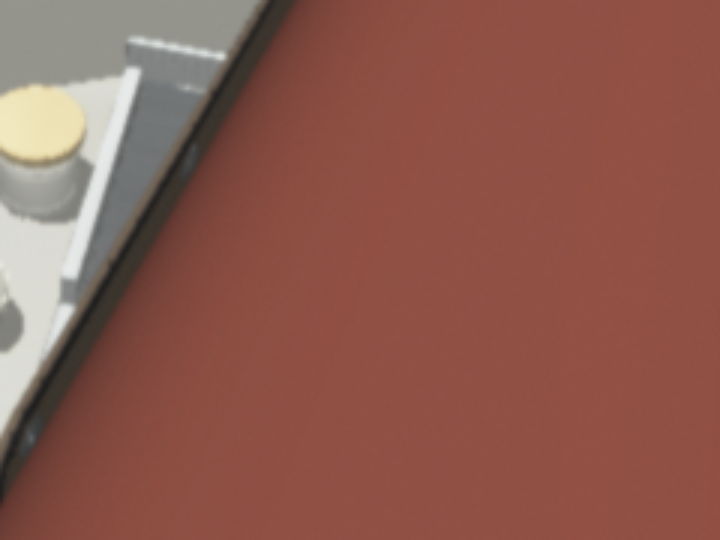

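The arm blocks the side view of the griddle, with only the jar and left rail showing. I'll close on the knob and go by the readings.

>>> servo_tool([
  {"hand": 1, "x": 0, "y": 0, "z": 0, "yaw": 0},
  {"hand": 1, "x": 0, "y": 0, "z": 0, "yaw": 0},
  {"hand": 1, "x": 0, "y": 0, "z": 0, "yaw": 0},
  {"hand": 1, "x": 0, "y": 0, "z": 0, "yaw": 0},
  {"hand": 1, "x": 0, "y": 0, "z": 0, "yaw": 0},
  {"hand": 1, "x": 0, "y": 0, "z": 0, "yaw": 0},
  {"hand": 1, "x": 0, "y": 0, "z": 0, "yaw": 0},
  {"hand": 1, "x": 0, "y": 0, "z": 0, "yaw": 0},
], newtons=40)

```text
t: 3.48
tcp_pos: [0.4773, -0.0537, 0.0983]
tcp_rot: [-0.612, 1.482, 0.613]
force: [-2.6, 2.1, 6.1]
finger_gap: 0.482
```

```bash
python3 -c "
from h import *
st();print(bot.observe()['wrist_torque']);c=shot('top');cv2.imwrite('pics/t1.png',cv2.resize(c['img'][130:310,300:500,::-1],None,fx=3,fy=3))"
```

```text
3.4833 [ 0.4773 -0.0537  0.0983] [[0.0, -0.706, 0.708], [0.0, 0.708, 0.706], [-1.0, 0.0, 0.0]] [-0.386 -0.251 -0.483  1.338  0.    -1.169] [-2.6  2.1  6.1] 0.4823316046972754
[ 0.49821362  0.61332295 -0.02768262]
```

View pics/t1.png

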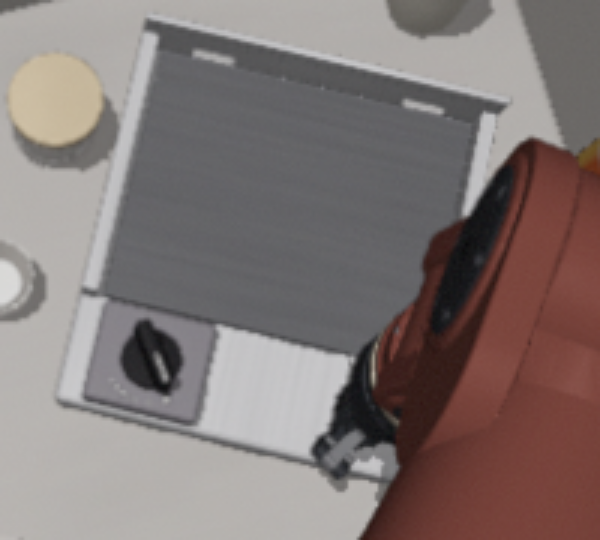

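The crop shows the gripper on the knob at bottom right, about (370,430). The gap is 41 mm against the 42 mm knob. The plate is still visible from the top camera, so I'll turn clockwise 80° and measure.

>>> servo_tool([
  {"hand": 1, "x": 0, "y": 0, "z": 0, "yaw": 0.06},
  {"hand": 1, "x": 0, "y": 0, "z": 0, "yaw": 0.12},
  {"hand": 1, "x": 0, "y": 0, "z": 0, "yaw": 0.18},
  {"hand": 1, "x": 0, "y": 0, "z": 0, "yaw": 0.24},
  {"hand": 1, "x": 0, "y": 0, "z": 0, "yaw": 0.3},
  {"hand": 1, "x": 0, "y": 0, "z": 0, "yaw": 0.36},
  {"hand": 1, "x": 0, "y": 0, "z": 0, "yaw": 0.42},
  {"hand": 1, "x": 0, "y": 0, "z": 0, "yaw": 0.48},
  {"hand": 1, "x": 0, "y": 0, "z": 0, "yaw": 0.54},
  {"hand": 1, "x": 0, "y": 0, "z": 0, "yaw": 0.6},
  {"hand": 1, "x": 0, "y": 0, "z": 0, "yaw": 0.66},
  {"hand": 1, "x": 0, "y": 0, "z": 0, "yaw": 0.72},
  {"hand": 1, "x": 0, "y": 0, "z": 0, "yaw": 0.78},
  {"hand": 1, "x": 0, "y": 0, "z": 0, "yaw": 0.84},
  {"hand": 1, "x": 0, "y": 0, "z": 0, "yaw": 0.89},
  {"hand": 1, "x": 0, "y": 0, "z": 0, "yaw": 0.89},
  {"hand": 1, "x": 0, "y": 0, "z": 0, "yaw": 0.89},
])

```text
t: 4.95
tcp_pos: [0.4773, -0.0536, 0.0983]
tcp_rot: [0.482, 1.517, -0.481]
force: [-2.9, 3.0, 6.6]
finger_gap: 0.482
```

```bash
python3 -c "
from h import *
from tilt import tilt
st();print(bot.observe()['wrist_torque']);tilt('top',shot('top'))"
```

```text
4.95 [ 0.4773 -0.0536  0.0983] [[0.0, 0.577, 0.817], [0.001, 0.817, -0.577], [-1.0, 0.001, -0.0]] [-3.860e-01 -2.510e-01 -4.840e-01  1.338e+00  1.000e-03  2.290e-01] [-2.9  3.   6.6] 0.4816342321504871
[ 0.57627189  0.54645244 -0.0191611 ]
top 6006 plate co [ 0.0104 -0.      0.0849] rail co [ 0.0025 -0.0018  0.0863] 309 tilt plate 0.0104 rel rail 0.008 front z rel rail mm -2.04 back -0.69
```

>>> servo_tool([
  {"hand": 1, "x": 0, "y": 0, "z": 0, "yaw": 0.06},
  {"hand": 1, "x": 0, "y": 0, "z": 0, "yaw": 0.12},
  {"hand": 1, "x": 0, "y": 0, "z": 0, "yaw": 0.19},
  {"hand": 1, "x": 0, "y": 0, "z": 0, "yaw": 0.19},
  {"hand": 1, "x": 0, "y": 0, "z": 0, "yaw": 0.19},
])

```text
t: 5.42
tcp_pos: [0.4773, -0.0536, 0.0983]
tcp_rot: [0.713, 1.451, -0.712]
force: [-2.8, 3.4, 5.9]
finger_gap: 0.479
```

>>> servo_tool([
  {"hand": 0, "x": 0, "y": 0, "z": 0, "yaw": 0},
  {"hand": 0, "x": 0, "y": 0, "z": 0, "yaw": 0},
  {"hand": 0, "x": 0, "y": 0, "z": 0, "yaw": 0},
  {"hand": 0, "x": 0, "y": 0, "z": 0, "yaw": 0},
  {"hand": 0, "x": 0, "y": 0, "z": 0, "yaw": 0},
  {"hand": 0, "x": 0, "y": 0, "z": 0, "yaw": 0},
  {"hand": 0, "x": -0.1, "y": 0, "z": 0, "yaw": 0},
  {"hand": 0, "x": -0.2, "y": 0, "z": 0, "yaw": 0},
  {"hand": 0, "x": -0.3, "y": 0, "z": 0, "yaw": 0},
  {"hand": 0, "x": -0.4, "y": 0, "z": 0, "yaw": 0},
  {"hand": 0, "x": -0.4, "y": 0, "z": 0, "yaw": 0},
  {"hand": 0, "x": -0.4, "y": 0, "z": 0, "yaw": 0},
])

```text
t: 6.42
tcp_pos: [0.4781, -0.0543, 0.199]
tcp_rot: [0.712, 1.448, -0.712]
force: [0.3, -0.5, -1.7]
finger_gap: 1.001
```

```bash
python3 -c "
from h import *
from tilt import tilt
from m import run
st();c=shot('top','t2.png');tilt('top',c);run('top',c)"
```

```text
6.4167 [ 0.4781 -0.0543  0.199 ] [[0.003, 0.791, 0.612], [-0.001, 0.612, -0.791], [-1.0, 0.001, 0.002]] [-0.386 -0.27  -0.316  1.521  0.     0.527] [ 0.3 -0.5 -1.7] 1.0014358815886304
top 5631 plate co [-0.     -0.0003  0.0861] rail co [-0.004  -0.0003  0.0862] 388 tilt plate -0.0 rel rail 0.0039 front z rel rail mm -0.43 back 0.24
top [351. 247.] 122 top z 0.1268 mean [0.5181 0.0955 0.1269] circ 0.5144 0.0958 0.0232 ax -155.1
top [422. 266.] 283 top z 0.1329 mean [ 0.4783 -0.0514  0.133 ] circ 0.4789 -0.053 0.0224 ax -142.5
```

The plate now reads level: 0.000 absolute, 0.004 relative to the rails. Next I'll move above the dial with the jaws square to the bar.

>>> servo_tool([
  {"hand": 0, "x": 0, "y": 0.1, "z": -0.08, "yaw": -0.07},
  {"hand": 0, "x": 0, "y": 0.2, "z": -0.16, "yaw": -0.14},
  {"hand": 0, "x": 0, "y": 0.3, "z": -0.24, "yaw": -0.21},
  {"hand": 0, "x": 0, "y": 0.4, "z": -0.32, "yaw": -0.28},
  {"hand": 0, "x": 0, "y": 0.477, "z": -0.387, "yaw": -0.35},
  {"hand": 0, "x": 0, "y": 0.477, "z": -0.387, "yaw": -0.42},
  {"hand": 0, "x": 0, "y": 0.477, "z": -0.387, "yaw": -0.49},
  {"hand": 0, "x": 0, "y": 0.477, "z": -0.387, "yaw": -0.56},
  {"hand": 0, "x": 0, "y": 0.477, "z": -0.387, "yaw": -0.63},
  {"hand": 0, "x": 0, "y": 0.477, "z": -0.387, "yaw": -0.7},
  {"hand": 0, "x": 0, "y": 0.477, "z": -0.387, "yaw": -0.77},
  {"hand": 0, "x": 0, "y": 0.477, "z": -0.387, "yaw": -0.818},
  {"hand": 0, "x": 0, "y": 0.477, "z": -0.387, "yaw": -0.818},
  {"hand": 0, "x": 0, "y": 0.477, "z": -0.387, "yaw": -0.818},
  {"hand": 0, "x": 0, "y": 0.477, "z": -0.387, "yaw": -0.818},
])

```text
t: 7.72
tcp_pos: [0.5121, 0.0956, 0.1968]
tcp_rot: [-0.29, 1.552, 0.29]
force: [-0.2, -0.6, -0.6]
finger_gap: 1.002
```

```bash
python3 -c "
from h import *
from tilt import tilt
st();to(.5133,.0952,.099);print(np.degrees(np.arctan2(*R.from_rotvec(bot.observe()['tcp_rot']).as_matrix()[[1,0],1])))
tilt('top',shot('top'))"
```

```text
7.7167 [0.5121 0.0956 0.1968] [[-0.001, -0.361, 0.932], [0.0, 0.932, 0.361], [-1.0, 0.001, -0.001]] [-0.067 -0.141 -0.207  1.505  0.    -0.436] [-0.2 -0.6 -0.6] 1.002224422242079
units [ 0.391 -0.003  0.004]
111.17215060796885
top 0 plate co [0. 0. 0.] rail co [-0.0018 -0.0009  0.0864] 308 tilt plate 0.0 rel rail 0.0018 front z rel rail mm -86.5 back -86.2
```

>>> servo_tool([
  {"hand": 0, "x": 0.12, "y": -0.003, "z": 0.004, "yaw": 0},
  {"hand": 0, "x": 0.24, "y": -0.003, "z": 0.004, "yaw": 0},
  {"hand": 0, "x": 0.34, "y": -0.003, "z": 0.004, "yaw": 0},
  {"hand": 0, "x": 0.39, "y": -0.003, "z": 0.004, "yaw": 0},
  {"hand": 0, "x": 0.39, "y": -0.003, "z": 0.004, "yaw": 0},
  {"hand": 0, "x": 0.39, "y": -0.003, "z": 0.004, "yaw": 0},
  {"hand": 0, "x": 0.39, "y": -0.003, "z": 0.004, "yaw": 0},
], newtons=80)

```text
t: 8.35
tcp_pos: [0.5147, 0.0952, 0.1018]
tcp_rot: [-0.292, 1.549, 0.291]
force: [-0.1, -0.0, 0.1]
finger_gap: 1.001
```

>>> servo_tool([
  {"hand": 1, "x": 0, "y": 0, "z": 0, "yaw": 0},
  {"hand": 1, "x": 0, "y": 0, "z": 0, "yaw": 0},
  {"hand": 1, "x": 0, "y": 0, "z": 0, "yaw": 0},
  {"hand": 1, "x": 0, "y": 0, "z": 0, "yaw": 0},
  {"hand": 1, "x": 0, "y": 0, "z": 0, "yaw": 0},
  {"hand": 1, "x": 0, "y": 0, "z": 0, "yaw": 0},
  {"hand": 1, "x": 0, "y": 0, "z": 0, "yaw": 0},
  {"hand": 1, "x": 0, "y": 0, "z": 0, "yaw": 0},
  {"hand": 1, "x": 0, "y": 0, "z": 0, "yaw": 0},
  {"hand": 1, "x": 0, "y": 0, "z": 0, "yaw": 0},
])

```text
t: 9.18
tcp_pos: [0.5138, 0.0951, 0.1004]
tcp_rot: [-0.292, 1.551, 0.292]
force: [-1.4, -1.5, 3.8]
finger_gap: 0.123
```

```bash
python3 -c "
from h import *
st();print(bot.observe()['wrist_torque']);c=shot('side','s2.png');c=shot('top','t3.png')
a=cv2.imread('pics/s2.png')[170:320,300:460];b=cv2.imread('pics/t3.png')[170:320,280:440]
cv2.imwrite('pics/v3.png',cv2.resize(np.hstack([a,b]),None,fx=2.5,fy=2.5))"
```

```text
9.1833 [0.5138 0.0951 0.1004] [[0.0, -0.364, 0.932], [-0.0, 0.932, 0.364], [-1.0, -0.0, 0.0]] [-0.067 -0.116 -0.36   1.327 -0.    -0.44 ] [-1.4 -1.5  3.8] 0.12320205119614348
[-0.32222154  0.33566594  0.06399847]
```

View pics/v3.png

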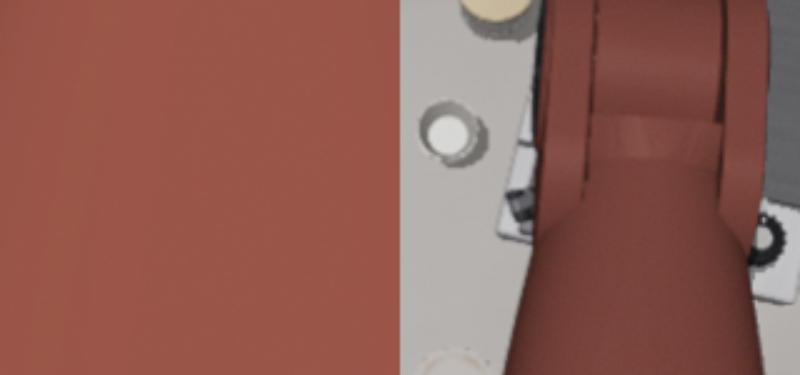

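The gap is 10.5 mm, so the 12 mm bar is gripped. The cups in the top crop are undisturbed and the dial is hidden by the arm. I'll turn clockwise with 100 N grip.

>>> servo_tool([
  {"hand": 1, "x": 0, "y": 0, "z": 0, "yaw": 0.04},
  {"hand": 1, "x": 0, "y": 0, "z": 0, "yaw": 0.08},
  {"hand": 1, "x": 0, "y": 0, "z": 0, "yaw": 0.12},
  {"hand": 1, "x": 0, "y": 0, "z": 0, "yaw": 0.16},
  {"hand": 1, "x": 0, "y": 0, "z": 0, "yaw": 0.2},
  {"hand": 1, "x": 0, "y": 0, "z": 0, "yaw": 0.24},
  {"hand": 1, "x": 0, "y": 0, "z": 0, "yaw": 0.28},
  {"hand": 1, "x": 0, "y": 0, "z": 0, "yaw": 0.32},
  {"hand": 1, "x": 0, "y": 0, "z": 0, "yaw": 0.36},
  {"hand": 1, "x": 0, "y": 0, "z": 0, "yaw": 0.4},
  {"hand": 1, "x": 0, "y": 0, "z": 0, "yaw": 0.44},
  {"hand": 1, "x": 0, "y": 0, "z": 0, "yaw": 0.48},
  {"hand": 1, "x": 0, "y": 0, "z": 0, "yaw": 0.53},
  {"hand": 1, "x": 0, "y": 0, "z": 0, "yaw": 0.53},
  {"hand": 1, "x": 0, "y": 0, "z": 0, "yaw": 0.53},
], newtons=100)

```text
t: 10.53
tcp_pos: [0.5138, 0.095, 0.1004]
tcp_rot: [0.361, 1.54, -0.362]
force: [-1.8, -2.4, 6.0]
finger_gap: 0.122
```

```bash
python3 -c "
from h import *
st();print(bot.observe()['wrist_torque'])
c=shot('top','t4.png');c=shot('side','s4.png')
a=cv2.imread('pics/s4.png')[150:330,300:500];b=cv2.imread('pics/t4.png')[170:320,300:460]
cv2.imwrite('pics/v4.png',np.hstack([cv2.resize(a,(400,375)),cv2.resize(b,(400,375))]))"
```

```text
10.5333 [0.5138 0.095  0.1004] [[0.0, 0.445, 0.896], [-0.0, 0.896, -0.445], [-1.0, -0.0, 0.001]] [-0.068 -0.116 -0.36   1.327 -0.     0.393] [-1.8 -2.4  6. ] 0.1222100670040276
[-0.45730761  0.36081296  0.1236987 ]
```

View pics/v4.png

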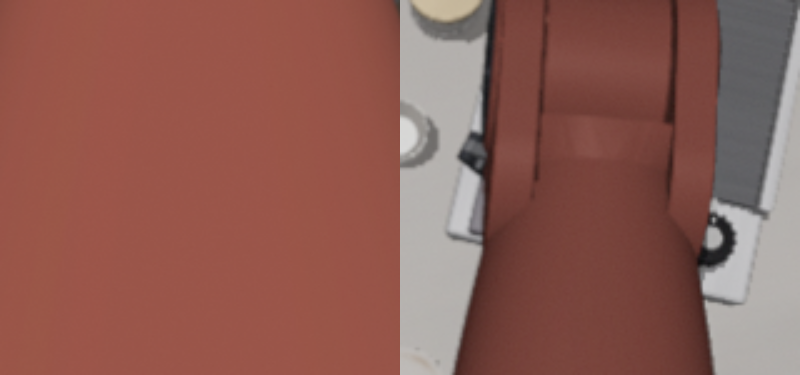

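The torque (0.12 N m) is the spring pulling back, and the gap is unchanged, so there is no slip. The dial itself is still hidden. I'll continue in two parts to read the detent torque.

>>> servo_tool([
  {"hand": 1, "x": 0, "y": 0, "z": 0, "yaw": 0.03},
  {"hand": 1, "x": 0, "y": 0, "z": 0, "yaw": 0.07},
  {"hand": 1, "x": 0, "y": 0, "z": 0, "yaw": 0.07},
  {"hand": 1, "x": 0, "y": 0, "z": 0, "yaw": 0.07},
])

```text
t: 10.97
tcp_pos: [0.5138, 0.095, 0.1004]
tcp_rot: [0.447, 1.524, -0.447]
force: [-1.0, -2.9, 5.6]
finger_gap: 0.122
```

```bash
python3 -c "
from h import *
print(bot.observe()['wrist_torque'])"
```

```text
[-0.49210755  0.43546385  0.13298613]
```

>>> servo_tool([
  {"hand": 1, "x": 0, "y": 0, "z": 0, "yaw": 0.04},
  {"hand": 1, "x": 0, "y": 0, "z": 0, "yaw": 0.08},
  {"hand": 1, "x": 0, "y": 0, "z": 0, "yaw": 0.13},
  {"hand": 1, "x": 0, "y": 0, "z": 0, "yaw": 0.13},
  {"hand": 1, "x": 0, "y": 0, "z": 0, "yaw": 0.13},
])

```text
t: 11.38
tcp_pos: [0.5138, 0.095, 0.1004]
tcp_rot: [0.606, 1.484, -0.606]
force: [-2.3, -2.9, 5.8]
finger_gap: 0.121
```

```bash
python3 -c "
from h import *
print(bot.observe()['wrist_torque'])"
```

```text
[-0.53401143  0.43959317  0.08859419]
```

>>> servo_tool([
  {"hand": 1, "x": 0, "y": 0, "z": 0, "yaw": 0.03},
  {"hand": 1, "x": 0, "y": 0, "z": 0, "yaw": 0.065},
  {"hand": 1, "x": 0, "y": 0, "z": 0, "yaw": 0.065},
  {"hand": 1, "x": 0, "y": 0, "z": 0, "yaw": 0.065},
  {"hand": 1, "x": 0, "y": 0, "z": 0, "yaw": 0.065},
  {"hand": 1, "x": 0, "y": 0, "z": 0, "yaw": 0.065},
])

```text
t: 11.88
tcp_pos: [0.5138, 0.095, 0.1004]
tcp_rot: [0.684, 1.46, -0.685]
force: [-2.0, -2.6, 5.5]
finger_gap: 0.122
```

```bash
python3 -c "
from h import *
from tilt import tilt
st();print(bot.observe()['wrist_torque'],np.degrees(np.arctan2(*R.from_rotvec(bot.observe()['tcp_rot']).as_matrix()[[1,0],1])))
c=shot('top','t5.png');c2=shot('side','s5.png');tilt('top',c)
a=cv2.imread('pics/s5.png')[130:370,280:600];b=cv2.imread('pics/t5.png')[130:310,280:480]
cv2.imwrite('pics/v5.png',np.hstack([cv2.resize(a,(400,300)),cv2.resize(b,(400,300))]))"
```

```text
11.8833 [0.5138 0.095  0.1004] [[0.0, 0.769, 0.64], [-0.001, 0.64, -0.769], [-1.0, -0.0, 0.001]] [-6.800e-02 -1.160e-01 -3.600e-01  1.327e+00 -1.000e-03  8.090e-01] [-2.  -2.6  5.5] 0.1223798276322659
[-0.57812817  0.40687885  0.11245774] 39.769069954569204
top 993 plate co [-0.0015  0.0089  0.0868] rail co [ 0.0003 -0.004   0.0857] 266 tilt plate -0.0015 rel rail -0.0017 front z rel rail mm 1.2 back 0.91
```

View pics/v5.png

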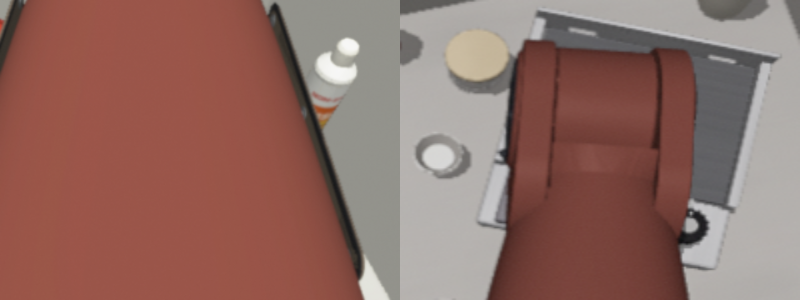

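The tool turned 71.6°, and the detent torque dropped past the hump and settled at about 0.11 N m, as expected at the third click. The plate still reads level and the cups and jar haven't moved, so I'm handing in.

```bash
python3 -c "
from h import *
print(job.hand_in());st()"
```

```text
the job is handed in; nothing more can be done
None
the job is handed in; nothing more can be done
```

I levelled the plate, turned the dial to its third click and handed the job in at about 12 s with the dial still gripped. The hand-in gives no verdict.

- **Plate:** I turned the knob 97° clockwise. After I let go, the plate measured 0.000 rad of tilt (0.004 relative to the rails). A last reading, with the arm hiding most of the plate, gave about -0.0015 rad and agrees; the limit is 0.015.
- **Dial:** I gripped the bar with the grip set to 100 N and turned it 71.6° (1.25 rad) from off. The arm hid the dial from both cameras, so this angle comes from the tool's rotation, not from seeing the dial. Two things support it:
  - The gap stayed at about 10.5 mm throughout, so nothing slipped.
  - The resisting torque rose to 0.133 N m, fell to 0.089 past the last hump and settled at 0.112, as expected at the third click.
- **Bystanders:** The jar and cups look unmoved in the last picture. I did not re-measure their positions, and I did not check the tape again after the start.

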